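# Turn the hardware dish's lid home and pin it shut

### The arm

A 6-joint arm with a two-finger parallel gripper is mounted at the origin on the work surface. World frame = base frame: x ahead of the robot, y to its left, z up, the work surface at z = 0. Lengths are in m, angles in rad, forces in N, time in s.
With the tool pointing down it reaches from about 0.375 to 0.9 m from the base axis. Payload 3.1 kg.
Tool frame: the origin (TCP) lies midway between the tips of the shut fingers; the grasp point (between the pads) lies 19 mm behind it (manip.grasp_offset is the distance from the TCP to the grasp point, in m); z points along the fingers, y is the line along which they close (so a half turn about z gives the same grasp; the last joint's range is limited). The gripper opens to 85 mm and grips with 20 to 120 N. Pads are 22 mm wide; open, the fingers measure 114 mm over their backs; the gripper's body (76 mm by 85 mm) begins 54 mm behind the grasp point. The pads swing forward as they close: fully open they stand 13 mm farther back than shut.
Start: joints at [0.938, 0.527, 1.433, -0, 1.181, -0.178], TCP at [0.275, 0.561, 0.231] pointing down, gripper open.
Joint ranges: [-3.08, 3.08], [-0.75, 2.2], [0.22, 2.44], [-1.43, 4.57], [0, 2.65], [-2.85, 2.85]. Speed limits (rad/s): [2.79, 2.79, 3.14, 3.14, 3.14, 3.14].

### API

Orientations are given as a unit quaternion [x, y, z, w].
In Python, from station import sensors, cams, order, manip gives the robot as it stands.
- The arm moves only by the tool move_arm, never from a script. Its argument "targets" is a list of rows, each an object of numbers: "dx", "dy", "dz": the shift along the world's x, y, z normalised to -1 to 1, where 1 is 25 mm; "rx", "ry", "rz": the turn, a rotation vector about the world's x, y, z normalised to -1 to 1, where 1 is 30 degrees. A call has exactly 10 rows; each row shifts and turns the commanded pose from where the row before left it; what a row does not reach is not made up. A row lasts 1/8 s, in which the tool goes at most 62.5 mm and 10.7 degrees, less where a joint would pass 70% of its speed; a pose out of reach is approached as far as the arm can. A call with a number of a shift or a turn outside -1 to 1 is refused whole. A call with a gripper value outside its range is refused whole. "claw" is the opening in per cent of the stroke, from 0 (shut) to 100 (fully open), set as the call begins (left out, the last holds). The fingers move at their own pace and stop on an object; "newtons" is the grip in N (left out, the last holds). Time passes only in rows, so rows that do not move let the fingers close, or fill a call up. It gives the time, the measured TCP pose, the force, the opening and the grip force at its end, in the units of the state.
- sensors.sense(): the state, without advancing time (a new reading comes with each control period).
- cams.snapshot(name): name is "side" or "top"; returns the picture (400x640x3 uint8, red, green, blue); there is no depth.
- cams.camera_model(name): a dict with "fx", "fy", "cx", "cy" (pixels), "extrinsics" (4x4, takes a point from world to camera coordinates). Camera axes: x right, y down, z forward; pixel columns grow to the right and rows downward; lengths in m; the calibration is good to about 2 mm. A picture is of the moment at which its call begins. camera_model takes no time and is no camera call.
- order.sign_off(): hands the job in; it is judged then, once.
The state is a dict: "t": time; "q": joint angles; "qd": joint speeds; "tau": joint torques, N m; "tcp_pos": TCP position; "tool_rot": TCP orientation; "force": force on the tool from outside, world axes, zero at the start; "ft_torque": the same for the moment, N m; "finger_gap": opening from 0.0 (shut) to 1.0 (fully open); "gripper_force": force on a finger pad.
Only numpy, scipy, OpenCV 4.12 (cv2) and the standard library are available. Lean on these libraries where they do the work, as an engineer would, in place of code of your own. Each camera call takes 0.05 s, during which the arm holds its last target. There are 200 camera calls.

### The job

The lid of the round hardware dish was put on turned the wrong way. Holding it by its tab, raise the tab's edge first while the opposite edge still rests on the dish, then lift the whole lid just clear (a few centimetres, no more), turn it until its tab is over the bracket, lower it without dropping it so that it is fully down and centred, and let go. Then take the pin out of its wooden block and push it fully home through the tab's hole and the bracket's hole; leave the other things on the bench where they are.

Things in the scene. Friction and masses are not known exactly. Their poses are not given: they have to be found in the camera images.
- dish: Shallow round dark steel dish, 134 mm across at its rim (44 mm above the bench), screwed to a round plywood base (244 mm across, 10 mm thick) fixed to the bench. Origin: on the bench at the dish's centre; z up. On its -x side stands a dark steel bracket, 26 mm wide (y), 80 to 120 mm out from the centre, top 42 mm above the bench, with a vertical through hole.
- dish_seat (a point): Centre of the dish's rim plane, 44 mm above the bench; same axes as the dish. The lid's centre point lies here when the lid is seated and centred.
- bracket_hole (a point): Mouth of the bracket's vertical hole, at the bracket's top face: 96 mm from the dish's centre along the dish's -x, 42 mm above the bench. Hole diameter 16 mm, 12 mm deep and open below; the plywood is 20 mm under the hole's lower end.
- lid_center (a point): Loose aluminium lid, disc of 150 mm diameter, 4 mm thick, 0.12 to 0.19 kg. Below its edge a 9 mm deep skirt goes round the outside of the dish's rim with about 4 mm play. This point: centre of the disc's underside, which rests on the rim; z up, x points away from the tab. At the start it is seated, its tab 0.85 to 1.25 rad anticlockwise (from above) of the bracket.
- lid_far (a point): Point on the lid's edge opposite the tab: 75 mm from the centre along the lid's +x, at the height of the disc's underside.
- lid_hole (a point): The lid's flat tab sticks out on the lid's -x side, 75 to 121 mm from the centre, 44 mm wide (y), 6 mm thick (0 to 6 mm above the disc's underside); grip it by its two sides. This point: centre of its 19 mm through hole, at its top face, 96 mm from the lid's centre, 6 mm above the disc's underside (50 mm above the bench when seated).
- pin_grip (a point): Loose steel pin with a round wooden handle, 96 mm tall, about 0.08 kg, standing upright in the wooden block. This point: centre of the handle (24 mm diameter, 55 mm long), 68 mm above the tip; z up along the pin. From the bottom: shaft 12 mm in diameter, 36 mm long, tapered tip; collar of 30 mm diameter, 5 mm thick; handle.
- pin_collar (a point): Underside of the pin's collar, 36 mm above its tip and 32 mm below the handle's centre. It rests on the tab (50 mm above the bench) when the pin is fully home.
- pinblock: Fixed wooden block 85 x 70 mm, 45 mm tall, with a 16 mm hole in the middle of its top in which the pin stands, collar on the block. Origin: centre of its underside, on the bench. It stands either left or right of the dish; an amber jar (95 mm tall, 68 mm across) stands on the other side.
- tape: Bystander: roll of tape lying flat, 90 mm across, 24 mm tall; origin at its underside's centre.
- offcut: Bystander: wooden offcut 140 x 45 x 38 mm; origin at its underside's centre.
- screwdriver: Bystander: screwdriver lying on the bench near its front right, about 200 mm long.
- brush: Bystander: paint brush lying on the bench at the left, about 200 mm long.
There are look-alikes about, which are no part of the job. Leave any purple or red look-alike of the dish alone.

How it is judged:
By the outcome, as a careful person would: the job done as asked, in the order asked, and still so for the second after the job is handed in, with the robot touching nothing.
It also fails if it takes over 62 s, if anything falls off the work surface, if the arm or the gripper's body presses on something with over 40 N, if the wrist force passes 120 N, or if a joint passes its speed limit or range.

## Working session

There is one attempt and no reset: what is moved stays moved. The work goes in short steps, Python scripts to look and compute and a tool call to move; the robot and the scene stay as the last step left them, time stands still between calls to the robot, and variables do not carry over. Pictures are saved under pics/ and viewed, at most 10 in all, crops included, and the job is handed in when it is done.

Besides the shell and the picture viewer there is one more tool, called after "Request:" as a command line: name --argument value ..., lists and objects as JSON in quotes. move_arm: Moves the arm, as the interface text tells. Scaled input: -1 to 1 covers 25 mm each way for a shift and 30 degrees each way for a turn. Its arguments: {"type":"object","properties":{"targets":{"type":"array"},"claw":{"type":"number"},"newtons":{"type":"number"}},"required":["targets"]}

```bash
mkdir -p pics; ls; python3 - <<'E'
from station import sensors,cams,manip
import cv2,numpy as np
for n in("top","side"):
    cv2.imwrite(f"pics/{n}0.png",cams.snapshot(n)[:,:,::-1])
    m=cams.camera_model(n);print(n,m["fx"],m["fy"],m["cx"],m["cy"]);print(np.round(m["extrinsics"],4).tolist())
s=sensors.sense();print(s["t"],s["tool_rot"],s["finger_gap"],manip.grasp_offset)
E
```

```text
pics
top 482.6252632037966 482.6252632037966 313.3856158835913 201.2894347939128
[[-0.0042, -0.9999, -0.0161, 0.0495], [-0.9899, 0.0064, -0.1416, 0.4822], [0.1417, 0.0153, -0.9898, 1.2974], [0.0, 0.0, 0.0, 1.0]]
side 396.17983565463123 396.17983565463123 325.14550878479673 203.9173143929553
[[-0.9992, -0.0398, 0.0006, 0.486], [-0.0279, 0.69, -0.7233, 0.0439], [0.0284, -0.7227, -0.6906, 1.1491], [0.0, 0.0, 0.0, 1.0]]
0.1 [ 2.25437589e-01  9.74257167e-01 -8.56994811e-04 -3.62139460e-04] 0.9995356055607034 0.0187
```

View pics/top0.png

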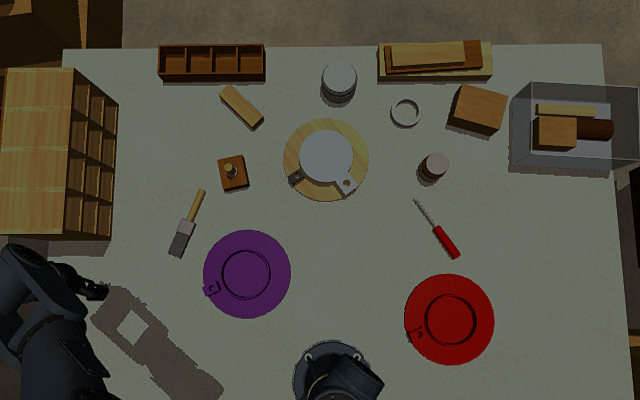

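View pics/side0.png

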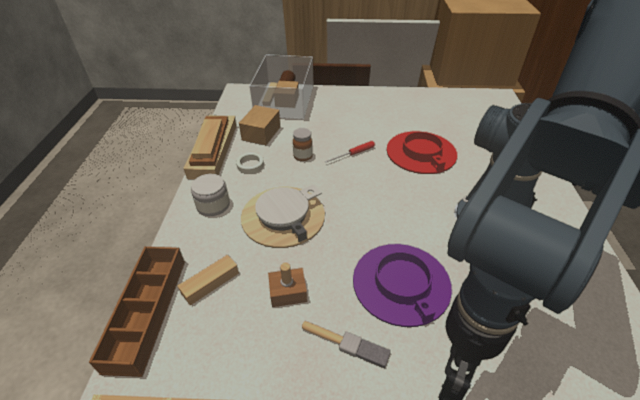

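The top view shows three dish-like things: the plywood/steel one at (326,158), a purple one at (247,273) and a red one at (450,320). The plywood one fits: it has a grey lid, its tab is at about (345,184) and its bracket at about (294,178). The pin stands in its block at (232,171). The side view agrees, with the dish at (285,212) and the pin at (287,280). I'll measure these and confirm with one enlarged crop.

```bash
cat > h.py <<'E'
import numpy as np,cv2
from station import sensors,cams
def ray(n,u,v):
    m=cams.camera_model(n);E=np.array(m["extrinsics"]);R,t=E[:3,:3],E[:3,3]
    d=R.T@np.array([(u-m["cx"])/m["fx"],(v-m["cy"])/m["fy"],1]);return -R.T@t,d
def plane(n,u,v,z):
    o,d=ray(n,u,v);return o+d*(z-o[2])/d[2]
def proj(n,p):
    m=cams.camera_model(n);E=np.array(m["extrinsics"]);c=E[:3,:3]@np.array(p)+E[:3,3]
    return m["fx"]*c[0]/c[2]+m["cx"],m["fy"]*c[1]/c[2]+m["cy"]
def rectify(n,x0,x1,y0,y1,z,s=1500):
    # metric view of plane z: image up=+x, left=+y, s px per m
    W,H=int((y1-y0)*s),int((x1-x0)*s)
    w=[(x1,y1),(x1,y0),(x0,y0),(x0,y1)]
    src=np.float32([proj(n,(a,b,z)) for a,b in w]);dst=np.float32([(0,0),(W,0),(W,H),(0,H)])
    return cv2.warpPerspective(cams.snapshot(n)[:,:,::-1],cv2.getPerspectiveTransform(src,dst),(W,H),flags=cv2.INTER_CUBIC)
E
python3 - <<'E'
from h import *
im=cams.snapshot("top");hsv=cv2.cvtColor(im,cv2.COLOR_RGB2HSV)
# plywood base (wood hue) around dish
roi=np.zeros(im.shape[:2],np.uint8);roi[112:206,278:375]=255
m=cv2.inRange(hsv,(12,70,60),(32,255,255))&roi
c=np.vstack(cv2.findContours(m,0,1)[0]);h=cv2.convexHull(c)[:,0]
p=np.array([plane("top",u+.0,v,.010)[:2] for u,v in h.astype(float)])
(e,r)=cv2.minEnclosingCircle(p.astype(np.float32)*1000);print("base",e,r)
A=np.c_[2*p,np.ones(len(p))];s=np.linalg.lstsq(A,(p**2).sum(1),rcond=None)[0];print("fit",s[:2],np.sqrt(s[2]+s[0]**2+s[1]**2))
for n,(u,v) in {"lidc":(326,156),"tabhole":(346,183),"brk":(293,178)}.items(): print(n,plane("top",u,v,.048),im[v,u])
print("pin top",plane("top",230,168,.105))
a=im[110:205,275:380,::-1];b=im[150:195,212:254,::-1]
a=cv2.resize(a,None,fx=5,fy=5,interpolation=cv2.INTER_CUBIC);b=cv2.resize(b,None,fx=6,fy=6,interpolation=cv2.INTER_CUBIC)
o=np.zeros((475,525+252,3),np.uint8);o[:,:525]=a;o[:270,525:]=b
cv2.imwrite("pics/c1.png",np.clip(o*1.6,0,255))
E
```

```text
base (607.9458618164062, 12.775959014892578) 121.68344116210938
fit [0.60791133 0.01289572] 0.1211361843666246
lidc [0.60693544 0.01128445 0.048     ] [105 111 114]
tabhole [ 0.53063384 -0.04298256  0.048     ] [67 49 28]
brk [0.54564879 0.10259653 0.048     ] [40 41 41]
pin top [0.56277774 0.26618375 0.105     ][ WARN:0@0.530] global loadsave.cpp:1063 imwrite_ Unsupported depth image for selected encoder is fallbacked to CV_8U.
```

View pics/c1.png

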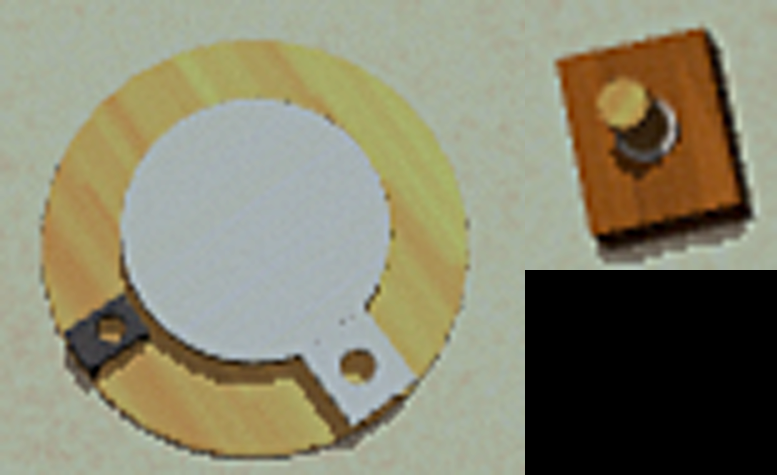

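The crop confirms it. The lidded dish on plywood has its bracket hole at crop (110,330), which is image (296.6,175.6), and its tab hole at (357,366), which is (346,182.8). The pin's top is at crop (623,102), which is (227.9,166.6).

```bash
python3 - <<'E'
from h import *
D=np.array([.6079,.0128])
im=cams.snapshot("top");hsv=cv2.cvtColor(im,cv2.COLOR_RGB2HSV)
def rep(n,p,c=D): d=p[:2]-c;print(n,p.round(4),"r",np.hypot(*d).round(4),"ang",np.arctan2(d[1],d[0]).round(4))
rep("tab",plane("top",346,182.8,.050));rep("brk",plane("top",296.6,175.6,.042))
p=plane("top",227.9,166.6,.141);print("pintop",p)
# lid disc: grey, low sat
m=(cv2.inRange(hsv,(0,0,80),(180,40,255)));m[:,:292]=0;m[:125]=0;m[:,365:]=0;m[200:]=0
yy,xx=np.mgrid[:400,:640];m[(xx-326)**2+(yy-156)**2>29**2]=0
c=max(cv2.findContours(m,0,1)[0],key=cv2.contourArea)[:,0].astype(float)
w=np.array([plane("top",u,v,.048)[:2] for u,v in c]);a=np.arctan2(w[:,1]-D[1],w[:,0]-D[0])
k=~((a>-1.6-.0)&(a<-.4+0)) & ~((a>-2.7)&(a<-1.5));w=w[k]
A=np.c_[2*w,np.ones(len(w))];s=np.linalg.lstsq(A,(w**2).sum(1),rcond=None)[0];print("lid",s[:2],np.sqrt(s[2]+s[0]**2+s[1]**2))
L=s[:2];rep("tab/lid",plane("top",346,182.8,.050),L)
# side view of tab/bracket/pin: predicted pixels
im=cams.snapshot("side")
for n,q in {"tab":(*plane("top",346,182.8,.05)[:2],.05),"brk":(*plane("top",296.6,175.6,.042)[:2],.042),"pin":p}.items(): print(n,proj("side",q))
# wood block top contour
t=cams.snapshot("top");h=cv2.cvtColor(t,cv2.COLOR_RGB2HSV);m=cv2.inRange(h,(3,120,40),(16,255,255));m[:,:210]=0;m[:,256:]=0;m[:148]=0;m[196:]=0
c=max(cv2.findContours(m,0,1)[0],key=cv2.contourArea);r=cv2.minAreaRect(c);print(r,plane("top",*r[0],.045))
cv2.imwrite("pics/c2.png",cv2.resize(im[170:310,230:340,::-1],None,fx=5,fy=4.2,interpolation=cv2.INTER_CUBIC))
E
```

```text
tab [ 0.5308 -0.0429  0.05  ] r 0.0951 ang -2.5159
brk [0.5535 0.093  0.042 ] r 0.0969 ang 2.167
pintop [0.55873076 0.26476261 0.141     ]
lid [0.60833573 0.01166963] 0.07373448537632749
tab/lid [ 0.5308 -0.0429  0.05  ] r 0.0948 ang -2.5283
tab (np.float64(310.57906147511613), np.float64(191.38986418452092))
brk (np.float64(298.9205228164145), np.float64(226.9794197573748))
pin (np.float64(287.72860364718196), np.float64(253.1904835311535))
((232.06097412109375, 171.4512176513672), (30.242034912109375, 25.3530216217041), 77.90524291992188) [0.56591297 0.2717777  0.045     ]
```

View pics/c2.png

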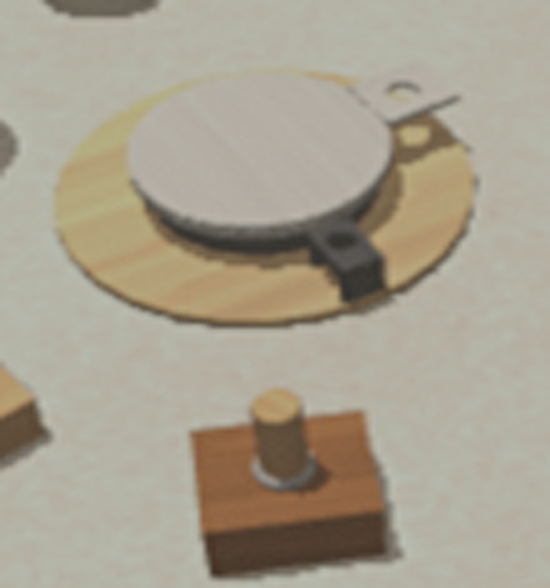

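The side view gives the tab hole at (310.2,192.2) and the bracket hole at (298.2,227), matching the top-view projections within 1 px. The tab is about 1.60 rad anticlockwise of the bracket. That is more than the stated range, but both views agree, so I'll go by the bracket angle I measured. Setting out now.

Request:
move_arm --targets '[{"dx": 0.4, "dy": -0.97, "rz": 0.082}, {"dx": 0.4, "dy": -0.97, "rz": 0.082}, {"dx": 0.4, "dy": -0.97, "rz": 0.082}, {"dx": 0.4, "dy": -0.97, "rz": 0.082}, {"dx": 0.4, "dy": -0.97, "rz": 0.082}, {"dx": 0.4, "dy": -0.97, "rz": 0.082}, {"dx": 0.4, "dy": -0.97, "rz": 0.082}, {"dx": 0.4, "dy": -0.97, "rz": 0.082}, {"dx": 0.4, "dy": -0.97, "rz": 0.082}, {"dx": 0.4, "dy": -0.97, "rz": 0.082}]' --claw 100 --newtons 80

```text
schema error: expected keys dx, dy, dz, rx, ry, rz
```

Request:
move_arm --targets '[{"dx": 0.4, "dy": -0.97, "rz": 0.082}, {"dx": 0.4, "dy": -0.97, "rz": 0.082}, {"dx": 0.4, "dy": -0.97, "rz": 0.082}, {"dx": 0.4, "dy": -0.97, "rz": 0.082}, {"dx": 0.4, "dy": -0.97, "rz": 0.082}, {"dx": 0.4, "dy": -0.97, "rz": 0.082}, {"dx": 0.4, "dy": -0.97, "rz": 0.082}, {"dx": 0.4, "dy": -0.97, "rz": 0.082}, {"dx": 0.4, "dy": -0.97, "rz": 0.082}, {"dx": 0.4, "dy": -0.97, "rz": 0.082}]'

```text
schema error: expected keys dx, dy, dz, rx, ry, rz
```

Request:
move_arm --targets '[{"dx": 0.4, "dy": -0.97, "rz": 0.082}, {"dx": 0.4, "dy": -0.97, "rz": 0.082}, {"dx": 0.4, "dy": -0.97, "rz": 0.082}, {"dx": 0.4, "dy": -0.97, "rz": 0.082}, {"dx": 0.4, "dy": -0.97, "rz": 0.082}, {"dz": -1}, {"dz": -1}, {"dz": -1}, {"dz": -1}, {}]'

```text
schema error: expected keys dx, dy, dz, rx, ry, rz
```

```bash
cat >> h.py <<'E'
from scipy.spatial.transform import Rotation as Ro
def st():
    s=sensors.sense();R=Ro.from_quat(s["tool_rot"]).as_matrix()
    print("t",round(s["t"],2),"tcp",np.round(s["tcp_pos"],4),"y yaw deg",np.degrees(np.arctan2(R[1,1],R[0,1])).round(2),"z",R[:,2].round(4),"F",np.round(s["force"],1),"M",np.round(s["ft_torque"],2),"gap",round(s["finger_gap"],3),"gf",round(s["gripper_force"],1),"q",np.round(s["q"],2));return s
E
python3 -c "
from h import *
st();print(plane('top',227.9,166.6,.105),proj('side',plane('top',227.9,166.6,.105)))"
```

```text
t 0.3 tcp [0.2744 0.5613 0.2309] y yaw deg 63.94 z [-5.e-04 -6.e-04 -1.e+00] F [ 0.8 -0.6  0.5] M [-0.02 -0.03 -0.06] gap 1.001 gf 0.0 q [ 0.94  0.53  1.43  0.    1.18 -0.18]
[0.5666028  0.27183747 0.105     ] (np.float64(284.9513922753135), np.float64(265.66363742894464))
```

All six keys are needed in each row. The pin is at (0.567,0.272), and both views agree.

Request:
move_arm --targets '[{"dx": 0.4, "dy": -0.97, "dz": 0, "rx": 0, "ry": 0, "rz": 0.082}, {"dx": 0.4, "dy": -0.97, "dz": 0, "rx": 0, "ry": 0, "rz": 0.082}, {"dx": 0.4, "dy": -0.97, "dz": 0, "rx": 0, "ry": 0, "rz": 0.082}, {"dx": 0.4, "dy": -0.97, "dz": 0, "rx": 0, "ry": 0, "rz": 0.082}, {"dx": 0.4, "dy": -0.97, "dz": 0, "rx": 0, "ry": 0, "rz": 0.082}, {"dx": 0.4, "dy": -0.97, "dz": 0, "rx": 0, "ry": 0, "rz": 0.082}, {"dx": 0.4, "dy": -0.97, "dz": 0, "rx": 0, "ry": 0, "rz": 0.082}, {"dx": 0.4, "dy": -0.97, "dz": 0, "rx": 0, "ry": 0, "rz": 0.082}, {"dx": 0.4, "dy": -0.97, "dz": 0, "rx": 0, "ry": 0, "rz": 0.082}, {"dx": 0.4, "dy": -0.97, "dz": 0, "rx": 0, "ry": 0, "rz": 0.082}]' --claw 100 --newtons 80

```text
t: 1.55
tcp_pos: [0.3749, 0.3182, 0.2314]
tool_rot: [0.012, 1.0, 0.0, 0.0]
force: [0.9, -0.8, -0.5]
finger_gap: 1.002
gripper_force: 0.0
```

Request:
move_arm --targets '[{"dx": 0.4, "dy": -0.97, "dz": 0, "rx": 0, "ry": 0, "rz": 0.082}, {"dx": 0.4, "dy": -0.97, "dz": 0, "rx": 0, "ry": 0, "rz": 0.082}, {"dx": 0.4, "dy": -0.97, "dz": 0, "rx": 0, "ry": 0, "rz": 0.082}, {"dx": 0.4, "dy": -0.97, "dz": 0, "rx": 0, "ry": 0, "rz": 0.082}, {"dx": 0.4, "dy": -0.97, "dz": 0, "rx": 0, "ry": 0, "rz": 0.082}, {"dx": 0.4, "dy": -0.97, "dz": 0, "rx": 0, "ry": 0, "rz": 0.082}, {"dx": 0.4, "dy": -0.97, "dz": 0, "rx": 0, "ry": 0, "rz": 0.082}, {"dx": 0.4, "dy": -0.97, "dz": 0, "rx": 0, "ry": 0, "rz": 0.082}, {"dx": 0.4, "dy": -0.97, "dz": 0, "rx": 0, "ry": 0, "rz": 0.082}, {"dx": 0.4, "dy": -0.97, "dz": 0, "rx": 0, "ry": 0, "rz": 0.082}]'

```text
t: 2.8
tcp_pos: [0.4749, 0.0756, 0.2314]
tool_rot: [-0.201, 0.98, -0.0, 0.0]
force: [-0.8, 0.6, 0.5]
finger_gap: 0.999
gripper_force: 0.0
```

Request:
move_arm --targets '[{"dx": 0.4, "dy": -0.97, "dz": 0, "rx": 0, "ry": 0, "rz": 0.082}, {"dx": 0.4, "dy": -0.97, "dz": 0, "rx": 0, "ry": 0, "rz": 0.082}, {"dx": 0.4, "dy": -0.97, "dz": 0, "rx": 0, "ry": 0, "rz": 0.082}, {"dx": 0.4, "dy": -0.97, "dz": 0, "rx": 0, "ry": 0, "rz": 0.082}, {"dx": 0.4, "dy": -0.97, "dz": 0, "rx": 0, "ry": 0, "rz": 0.082}, {"dx": 0, "dy": 0, "dz": -1, "rx": 0, "ry": 0, "rz": 0}, {"dx": 0, "dy": 0, "dz": -1, "rx": 0, "ry": 0, "rz": 0}, {"dx": 0, "dy": 0, "dz": -1, "rx": 0, "ry": 0, "rz": 0}, {"dx": 0, "dy": 0, "dz": -1, "rx": 0, "ry": 0, "rz": 0}, {"dx": 0, "dy": 0, "dz": 0, "rx": 0, "ry": 0, "rz": 0}]'

```text
t: 4.05
tcp_pos: [0.5231, -0.0444, 0.1298]
tool_rot: [-0.304, 0.953, 0.001, -0.002]
force: [0.7, -0.0, -0.4]
finger_gap: 1.0
gripper_force: 0.0
```

```bash
python3 -c "
from h import *
st()"
```

```text
t 4.05 tcp [ 0.5231 -0.0444  0.1298] y yaw deg 125.44 z [-0.0043  0.0013 -1.    ] F [ 0.7 -0.  -0.4] M [-0.05  0.01  0.03] gap 1.0 gf 0.0 q [-0.3   0.55  1.77 -0.    0.83 -2.49]
```

Request:
move_arm --targets '[{"dx": 0.08, "dy": -0.1, "dz": -0.5, "rx": 0, "ry": 0, "rz": 0}, {"dx": 0, "dy": 0, "dz": -0.6, "rx": 0, "ry": 0, "rz": 0}, {"dx": 0, "dy": 0, "dz": -0.6, "rx": 0, "ry": 0, "rz": 0}, {"dx": 0, "dy": 0, "dz": -0.6, "rx": 0, "ry": 0, "rz": 0}, {"dx": 0, "dy": 0, "dz": -0.6, "rx": 0, "ry": 0, "rz": 0}, {"dx": 0, "dy": 0, "dz": -0.6, "rx": 0, "ry": 0, "rz": 0}, {"dx": 0, "dy": 0, "dz": -0.4, "rx": 0, "ry": 0, "rz": 0}, {"dx": 0, "dy": 0, "dz": -0.3, "rx": 0, "ry": 0, "rz": 0}, {"dx": 0, "dy": 0, "dz": 0, "rx": 0, "ry": 0, "rz": 0}, {"dx": 0, "dy": 0, "dz": 0, "rx": 0, "ry": 0, "rz": 0}]'

```text
t: 5.3
tcp_pos: [0.5268, -0.0474, 0.0266]
tool_rot: [-0.304, 0.953, -0.0, 0.0]
force: [0.6, -0.6, 0.3]
finger_gap: 1.0
gripper_force: 0.0
```

```bash
python3 -c "
from h import *
st()
a=cv2.resize(cams.snapshot('top')[100:215,270:385,::-1],None,fx=3.4,fy=5,interpolation=2)
b=cv2.resize(cams.snapshot('side')[140:255,230:345,::-1],None,fx=3.4,fy=5,interpolation=2)
cv2.imwrite('pics/c3.png',np.hstack([a,b]))"
```

```text
t 5.3 tcp [ 0.5268 -0.0474  0.0266] y yaw deg 125.44 z [ 7.e-04 -2.e-04 -1.e+00] F [ 0.6 -0.6  0.3] M [0.01 0.03 0.04] gap 1.0 gf 0.0 q [-0.3   0.73  1.82 -0.    0.59 -2.49]
```

View pics/c3.png

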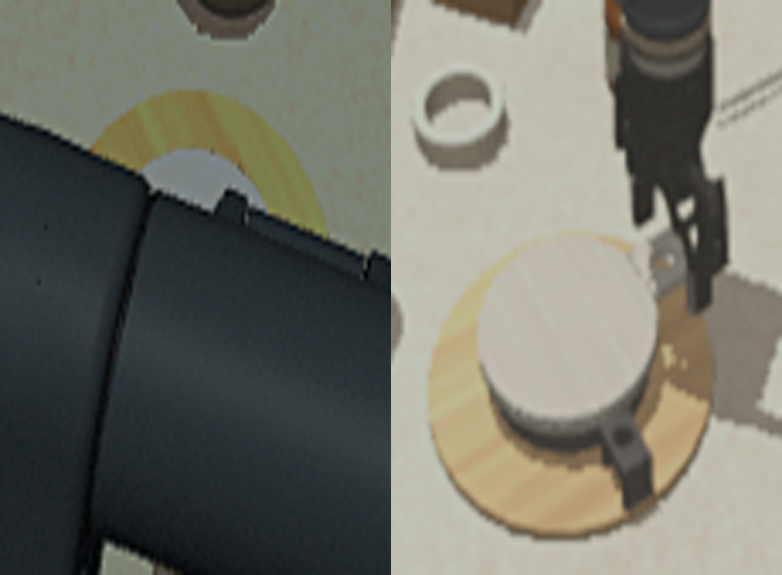

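The side view (right half, tab at about (665,262)) shows the open fingers straddling the tab. The arm hides it in the top view. Closing.

Request:
move_arm --targets '[{"dx": 0, "dy": 0, "dz": 0, "rx": 0, "ry": 0, "rz": 0}, {"dx": 0, "dy": 0, "dz": 0, "rx": 0, "ry": 0, "rz": 0}, {"dx": 0, "dy": 0, "dz": 0, "rx": 0, "ry": 0, "rz": 0}, {"dx": 0, "dy": 0, "dz": 0, "rx": 0, "ry": 0, "rz": 0}, {"dx": 0, "dy": 0, "dz": 0, "rx": 0, "ry": 0, "rz": 0}, {"dx": 0, "dy": 0, "dz": 0, "rx": 0, "ry": 0, "rz": 0}, {"dx": 0, "dy": 0, "dz": 0, "rx": 0, "ry": 0, "rz": 0}, {"dx": 0, "dy": 0, "dz": 0, "rx": 0, "ry": 0, "rz": 0}, {"dx": 0, "dy": 0, "dz": 0, "rx": 0, "ry": 0, "rz": 0}, {"dx": 0, "dy": 0, "dz": 0, "rx": 0, "ry": 0, "rz": 0}]' --claw 0 --newtons 80

```text
t: 6.65
tcp_pos: [0.5265, -0.0473, 0.0264]
tool_rot: [-0.304, 0.953, 0.0, 0.0]
force: [-0.8, 0.3, 5.9]
finger_gap: 0.494
gripper_force: 80.3
```

```bash
python3 - <<'E'
from h import *
s=st();p=np.array(s["tcp_pos"]);
C=np.array([.6081,.0122]);a=-2.522;u=np.array([np.cos(a),np.sin(a)]);F=np.r_[C-u*.067,.044]
ax=np.cross([0,0,1],-u.tolist()+[0] if False else np.r_[u,0]);
# rotate so tab (along u) rises: axis = u x z
ax=np.cross(np.r_[u,0],[0,0,1]);print("axis",ax)
for d in (4,8):
    R=Ro.from_rotvec(np.radians(d)*ax);q=F+R.apply(p-F);print(d,"shift units",((q-p)/.025).round(3),"rot units",(d/30*ax).round(4))
E
```

```text
t 6.65 tcp [ 0.5265 -0.0473  0.0264] y yaw deg 125.44 z [ 0.  0. -1.] F [-0.8  0.3  5.9] M [0.11 0.11 0.04] gap 0.494 gf 80.3 q [-0.3   0.73  1.82  0.    0.59 -2.49]
axis [-0.58070358  0.81411507  0.        ]
4 shift units [-0.027 -0.019  0.47 ] rot units [-0.0774  0.1085  0.    ]
8 shift units [-0.026 -0.019  0.942] rot units [-0.1549  0.2171  0.    ]
```

Request:
move_arm --targets '[{"dx": -0.005, "dy": -0.004, "dz": 0.118, "rx": -0.0194, "ry": 0.0271, "rz": 0}, {"dx": -0.005, "dy": -0.004, "dz": 0.118, "rx": -0.0194, "ry": 0.0271, "rz": 0}, {"dx": -0.005, "dy": -0.004, "dz": 0.118, "rx": -0.0194, "ry": 0.0271, "rz": 0}, {"dx": -0.005, "dy": -0.004, "dz": 0.118, "rx": -0.0194, "ry": 0.0271, "rz": 0}, {"dx": 0, "dy": 0, "dz": 0.118, "rx": -0.0194, "ry": 0.0271, "rz": 0}, {"dx": 0, "dy": 0, "dz": 0.118, "rx": -0.0194, "ry": 0.0271, "rz": 0}, {"dx": 0, "dy": 0, "dz": 0.118, "rx": -0.0194, "ry": 0.0271, "rz": 0}, {"dx": 0, "dy": 0, "dz": 0.118, "rx": -0.0194, "ry": 0.0271, "rz": 0}, {"dx": 0, "dy": 0, "dz": 0, "rx": 0, "ry": 0, "rz": 0}, {"dx": 0, "dy": 0, "dz": 0, "rx": 0, "ry": 0, "rz": 0}]'

```text
t: 7.9
tcp_pos: [0.5263, -0.0476, 0.0499]
tool_rot: [-0.304, 0.95, -0.021, -0.066]
force: [0.1, 1.0, 0.3]
finger_gap: 0.494
gripper_force: 80.8
```

```bash
python3 -c "
from h import *
st()
b=cv2.resize(cams.snapshot('side')[150:240,240:340,::-1],None,fx=6,fy=6,interpolation=2)
cv2.imwrite('pics/c4.png',b)"
```

```text
t 7.9 tcp [ 0.5263 -0.0476  0.0499] y yaw deg 125.43 z [-0.1123 -0.0809 -0.9904] F [0.1 1.  0.3] M [ 0.13 -0.12  0.04] gap 0.494 gf 80.8 q [-0.24  0.72  1.73 -0.15  0.79 -2.32]
```

View pics/c4.png

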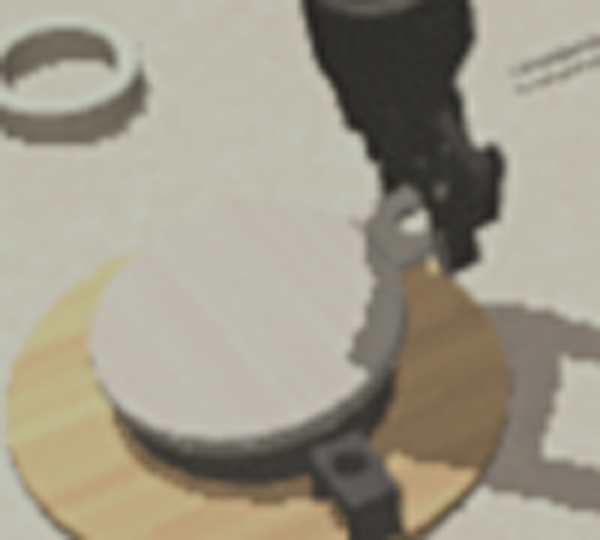

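The lid is tilted cleanly: the tab is up at (400,225), and the far edge still rests on the dish. Now I'll level it by raising the far side, and work out the arc.

Request:
move_arm --targets '[{"dx": 0, "dy": 0, "dz": 0.02, "rx": 0.0194, "ry": -0.0271, "rz": 0}, {"dx": 0, "dy": 0, "dz": 0.02, "rx": 0.0194, "ry": -0.0271, "rz": 0}, {"dx": 0, "dy": 0, "dz": 0.02, "rx": 0.0194, "ry": -0.0271, "rz": 0}, {"dx": 0, "dy": 0, "dz": 0.02, "rx": 0.0194, "ry": -0.0271, "rz": 0}, {"dx": 0, "dy": 0, "dz": 0.02, "rx": 0.0194, "ry": -0.0271, "rz": 0}, {"dx": 0, "dy": 0, "dz": 0.02, "rx": 0.0194, "ry": -0.0271, "rz": 0}, {"dx": 0, "dy": 0, "dz": 0.02, "rx": 0.0194, "ry": -0.0271, "rz": 0}, {"dx": 0, "dy": 0, "dz": 0.02, "rx": 0.0194, "ry": -0.0271, "rz": 0}, {"dx": 0, "dy": 0, "dz": 0, "rx": 0, "ry": 0, "rz": 0}, {"dx": 0, "dy": 0, "dz": 0, "rx": 0, "ry": 0, "rz": 0}]'

```text
t: 9.2
tcp_pos: [0.5261, -0.0477, 0.0539]
tool_rot: [-0.304, 0.953, -0.0, 0.0]
force: [-0.4, -0.1, -1.4]
finger_gap: 0.489
gripper_force: 80.9
```

```bash
python3 - <<'E'
from h import *
s=st();p=np.array(s["tcp_pos"])[:2];D=np.array([.6077,.0131])
R=Ro.from_quat(s["tool_rot"]).as_matrix();a0=np.arctan2(R[1,1],R[0,1])+np.pi/2;a1=2.167
print("turn deg",np.degrees(a1-a0))
for k in range(1,21):
    a=a0+(a1-a0)*k/20;q=D+.1014*np.array([np.cos(a),np.sin(a)]);print(k,((q-p)/.025).round(2));p=p+((q-p)/.025).round(2)*.025
E
```

```text
t 9.2 tcp [ 0.5261 -0.0477  0.0539] y yaw deg 125.44 z [ 2.e-04 -1.e-04 -1.e+00] F [-0.4 -0.1 -1.4] M [-0.04  0.09  0.  ] gap 0.489 gf 80.9 q [-0.3   0.68  1.81  0.    0.65 -2.49]
turn deg -91.27636885524717
1 [-0.22  0.35]
2 [-0.15  0.29]
3 [-0.13  0.29]
4 [-0.11  0.31]
5 [-0.08  0.31]
6 [-0.06  0.32]
7 [-0.04  0.32]
8 [-0.    0.32]
9 [0.02 0.32]
10 [0.04 0.32]
11 [0.07 0.32]
12 [0.1  0.31]
13 [0.11 0.3 ]
14 [0.15 0.29]
15 [0.16 0.27]
16 [0.19 0.27]
17 [0.21 0.25]
18 [0.22 0.23]
19 [0.25 0.21]
20 [0.26 0.19]
```

Request:
move_arm --targets '[{"dx": -0.22, "dy": 0.35, "dz": 0, "rx": 0, "ry": 0, "rz": -0.152}, {"dx": -0.15, "dy": 0.29, "dz": 0, "rx": 0, "ry": 0, "rz": -0.152}, {"dx": -0.13, "dy": 0.29, "dz": 0, "rx": 0, "ry": 0, "rz": -0.152}, {"dx": -0.11, "dy": 0.31, "dz": 0, "rx": 0, "ry": 0, "rz": -0.152}, {"dx": -0.08, "dy": 0.31, "dz": 0, "rx": 0, "ry": 0, "rz": -0.152}, {"dx": -0.06, "dy": 0.32, "dz": 0, "rx": 0, "ry": 0, "rz": -0.152}, {"dx": -0.04, "dy": 0.32, "dz": 0, "rx": 0, "ry": 0, "rz": -0.152}, {"dx": 0, "dy": 0.32, "dz": 0, "rx": 0, "ry": 0, "rz": -0.152}, {"dx": 0.02, "dy": 0.32, "dz": 0, "rx": 0, "ry": 0, "rz": -0.152}, {"dx": 0.04, "dy": 0.32, "dz": 0, "rx": 0, "ry": 0, "rz": -0.152}]'

```text
t: 10.45
tcp_pos: [0.5078, 0.0315, 0.0539]
tool_rot: [0.09, 0.996, 0.0, -0.0]
force: [0.6, 0.2, -1.3]
finger_gap: 0.49
gripper_force: 81.0
```

Request:
move_arm --targets '[{"dx": 0.07, "dy": 0.32, "dz": 0, "rx": 0, "ry": 0, "rz": -0.152}, {"dx": 0.1, "dy": 0.31, "dz": 0, "rx": 0, "ry": 0, "rz": -0.152}, {"dx": 0.11, "dy": 0.3, "dz": 0, "rx": 0, "ry": 0, "rz": -0.152}, {"dx": 0.15, "dy": 0.29, "dz": 0, "rx": 0, "ry": 0, "rz": -0.152}, {"dx": 0.16, "dy": 0.27, "dz": 0, "rx": 0, "ry": 0, "rz": -0.152}, {"dx": 0.19, "dy": 0.27, "dz": 0, "rx": 0, "ry": 0, "rz": -0.152}, {"dx": 0.21, "dy": 0.25, "dz": 0, "rx": 0, "ry": 0, "rz": -0.152}, {"dx": 0.22, "dy": 0.23, "dz": 0, "rx": 0, "ry": 0, "rz": -0.152}, {"dx": 0.25, "dy": 0.21, "dz": 0, "rx": 0, "ry": 0, "rz": -0.152}, {"dx": 0.26, "dy": 0.19, "dz": 0, "rx": 0, "ry": 0, "rz": -0.152}]'

```text
t: 11.7
tcp_pos: [0.551, 0.0976, 0.0538]
tool_rot: [0.469, 0.883, 0.0, -0.0]
force: [-0.4, 0.7, -1.7]
finger_gap: 0.494
gripper_force: 81.0
```

Request:
move_arm --targets '[{"dx": 0, "dy": 0, "dz": 0, "rx": 0, "ry": 0, "rz": 0}, {"dx": 0, "dy": 0, "dz": 0, "rx": 0, "ry": 0, "rz": 0}, {"dx": 0, "dy": 0, "dz": 0, "rx": 0, "ry": 0, "rz": 0}, {"dx": 0, "dy": 0, "dz": 0, "rx": 0, "ry": 0, "rz": 0}, {"dx": 0, "dy": 0, "dz": 0, "rx": 0, "ry": 0, "rz": 0}, {"dx": 0, "dy": 0, "dz": 0, "rx": 0, "ry": 0, "rz": 0}, {"dx": 0, "dy": 0, "dz": 0, "rx": 0, "ry": 0, "rz": 0}, {"dx": 0, "dy": 0, "dz": 0, "rx": 0, "ry": 0, "rz": 0}, {"dx": 0, "dy": 0, "dz": 0, "rx": 0, "ry": 0, "rz": 0}, {"dx": 0, "dy": 0, "dz": 0, "rx": 0, "ry": 0, "rz": 0}]'

```text
t: 12.95
tcp_pos: [0.5508, 0.0971, 0.0539]
tool_rot: [0.468, 0.884, 0.0, 0.0]
force: [0.6, -0.2, -1.2]
finger_gap: 0.49
gripper_force: 81.0
```

```bash
python3 - <<'E'
from h import *
st()
im=cams.snapshot('side');c=im[145:250,235:345,::-1]
cv2.imwrite('pics/c5.png',cv2.resize(c,None,fx=5.5,fy=5.5,interpolation=2))
# lid rim expected in the picture at top-of-disc height .075
D=np.array([.6077,.0131])
for a in (0,90,180,270): print(a,[ (np.array(proj('side',(*(D+.075*np.array([np.cos(np.radians(a)),np.sin(np.radians(a))])),.0755)))-(235,145))*5.5+2.2])
E
```

```text
t 12.95 tcp [0.5508 0.0971 0.0539] y yaw deg 34.24 z [ 0.  0. -1.] F [ 0.6 -0.2 -1.2] M [ 0.12  0.11 -0.01] gap 0.49 gf 81.0 q [-0.03  0.7   1.73  0.    0.71 -0.62]
0 [array([110.89387628, 285.38515058])]
90 [array([239.37822244, 394.87608062])]
180 [array([405.5939328, 293.5055658])]
270 [array([274.80311977, 193.8616571 ])]
```

View pics/c5.png

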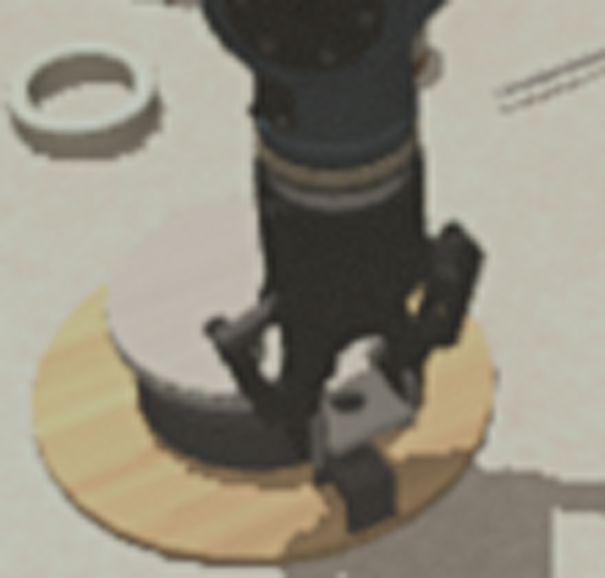

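The lid hangs level. Its left edge is at x≈107 (predicted about 110) and its front at y≈392 (predicted 395). The tab is above the bracket, so I'm lowering.

Request:
move_arm --targets '[{"dx": 0, "dy": 0, "dz": -0.1, "rx": 0, "ry": 0, "rz": 0}, {"dx": 0, "dy": 0, "dz": -0.1, "rx": 0, "ry": 0, "rz": 0}, {"dx": 0, "dy": 0, "dz": -0.1, "rx": 0, "ry": 0, "rz": 0}, {"dx": 0, "dy": 0, "dz": -0.1, "rx": 0, "ry": 0, "rz": 0}, {"dx": 0, "dy": 0, "dz": -0.1, "rx": 0, "ry": 0, "rz": 0}, {"dx": 0, "dy": 0, "dz": -0.1, "rx": 0, "ry": 0, "rz": 0}, {"dx": 0, "dy": 0, "dz": -0.1, "rx": 0, "ry": 0, "rz": 0}, {"dx": 0, "dy": 0, "dz": 0, "rx": 0, "ry": 0, "rz": 0}, {"dx": 0, "dy": 0, "dz": 0, "rx": 0, "ry": 0, "rz": 0}, {"dx": 0, "dy": 0, "dz": 0, "rx": 0, "ry": 0, "rz": 0}]'

```text
t: 14.25
tcp_pos: [0.5508, 0.0971, 0.0365]
tool_rot: [0.468, 0.884, 0.0, 0.0]
force: [0.4, 0.1, -1.9]
finger_gap: 0.492
gripper_force: 81.0
```

Request:
move_arm --targets '[{"dx": 0, "dy": 0, "dz": -0.05, "rx": 0, "ry": 0, "rz": 0}, {"dx": 0, "dy": 0, "dz": -0.05, "rx": 0, "ry": 0, "rz": 0}, {"dx": 0, "dy": 0, "dz": -0.05, "rx": 0, "ry": 0, "rz": 0}, {"dx": 0, "dy": 0, "dz": -0.05, "rx": 0, "ry": 0, "rz": 0}, {"dx": 0, "dy": 0, "dz": -0.05, "rx": 0, "ry": 0, "rz": 0}, {"dx": 0, "dy": 0, "dz": -0.03, "rx": 0, "ry": 0, "rz": 0}, {"dx": 0, "dy": 0, "dz": -0.02, "rx": 0, "ry": 0, "rz": 0}, {"dx": 0, "dy": 0, "dz": 0, "rx": 0, "ry": 0, "rz": 0}, {"dx": 0, "dy": 0, "dz": 0, "rx": 0, "ry": 0, "rz": 0}, {"dx": 0, "dy": 0, "dz": 0, "rx": 0, "ry": 0, "rz": 0}]'

```text
t: 15.5
tcp_pos: [0.5508, 0.0971, 0.0289]
tool_rot: [0.468, 0.884, 0.0, 0.0]
force: [-1.2, 0.5, -1.3]
finger_gap: 0.493
gripper_force: 81.0
```

Request:
move_arm --targets '[{"dx": 0, "dy": 0, "dz": -0.02, "rx": 0, "ry": 0, "rz": 0}, {"dx": 0, "dy": 0, "dz": -0.02, "rx": 0, "ry": 0, "rz": 0}, {"dx": 0, "dy": 0, "dz": -0.02, "rx": 0, "ry": 0, "rz": 0}, {"dx": 0, "dy": 0, "dz": -0.02, "rx": 0, "ry": 0, "rz": 0}, {"dx": 0, "dy": 0, "dz": -0.02, "rx": 0, "ry": 0, "rz": 0}, {"dx": 0, "dy": 0, "dz": 0, "rx": 0, "ry": 0, "rz": 0}, {"dx": 0, "dy": 0, "dz": 0, "rx": 0, "ry": 0, "rz": 0}, {"dx": 0, "dy": 0, "dz": 0, "rx": 0, "ry": 0, "rz": 0}, {"dx": 0, "dy": 0, "dz": 0, "rx": 0, "ry": 0, "rz": 0}, {"dx": 0, "dy": 0, "dz": 0, "rx": 0, "ry": 0, "rz": 0}]'

```text
t: 16.75
tcp_pos: [0.5508, 0.0971, 0.0265]
tool_rot: [0.468, 0.884, 0.0, 0.0]
force: [-2.6, 0.8, 5.2]
finger_gap: 0.492
gripper_force: 81.6
```

```bash
python3 -c "
from h import *
st()"
```

```text
t 16.75 tcp [0.5508 0.0971 0.0265] y yaw deg 34.24 z [ 1.e-04  0.e+00 -1.e+00] F [-2.6  0.8  5.2] M [0.04 0.16 0.04] gap 0.492 gf 81.6 q [-0.03  0.75  1.74  0.    0.65 -0.62]
```

It is seated: contact force is 5 N at the same height as when I gripped it. Letting go, then on toward the pin.

Request:
move_arm --targets '[{"dx": 0, "dy": 0, "dz": 0, "rx": 0, "ry": 0, "rz": 0}, {"dx": 0, "dy": 0, "dz": 0, "rx": 0, "ry": 0, "rz": 0}, {"dx": 0, "dy": 0, "dz": 0, "rx": 0, "ry": 0, "rz": 0}, {"dx": 0, "dy": 0, "dz": 0, "rx": 0, "ry": 0, "rz": 0}, {"dx": 0, "dy": 0, "dz": 0, "rx": 0, "ry": 0, "rz": 0}, {"dx": 0, "dy": 0, "dz": 0, "rx": 0, "ry": 0, "rz": 0}, {"dx": 0, "dy": 0, "dz": 0, "rx": 0, "ry": 0, "rz": 0}, {"dx": 0, "dy": 0, "dz": 0, "rx": 0, "ry": 0, "rz": 0}, {"dx": 0, "dy": 0, "dz": 0, "rx": 0, "ry": 0, "rz": 0}, {"dx": 0, "dy": 0, "dz": 0, "rx": 0, "ry": 0, "rz": 0}]' --claw 100

```text
t: 18.0
tcp_pos: [0.5508, 0.0971, 0.0264]
tool_rot: [0.468, 0.884, 0.0, 0.0]
force: [-0.2, 0.6, 0.5]
finger_gap: 1.001
gripper_force: 0.0
```

Request:
move_arm --targets '[{"dx": 0, "dy": 0, "dz": 0.3, "rx": 0, "ry": 0, "rz": 0}, {"dx": 0, "dy": 0, "dz": 0.7, "rx": 0, "ry": 0, "rz": 0}, {"dx": 0, "dy": 0, "dz": 1, "rx": 0, "ry": 0, "rz": 0}, {"dx": 0, "dy": 0, "dz": 1, "rx": 0, "ry": 0, "rz": 0}, {"dx": 0, "dy": 0, "dz": 1, "rx": 0, "ry": 0, "rz": 0}, {"dx": 0, "dy": 0, "dz": 1, "rx": 0, "ry": 0, "rz": 0}, {"dx": 0.1, "dy": 1, "dz": 0.6, "rx": 0, "ry": 0, "rz": 0}, {"dx": 0.1, "dy": 1, "dz": 0, "rx": 0, "ry": 0, "rz": 0}, {"dx": 0.1, "dy": 1, "dz": 0, "rx": 0, "ry": 0, "rz": 0}, {"dx": 0.1, "dy": 1, "dz": 0, "rx": 0, "ry": 0, "rz": 0}]'

```text
t: 19.25
tcp_pos: [0.5609, 0.1979, 0.1681]
tool_rot: [0.468, 0.884, 0.001, 0.001]
force: [0.2, -0.0, -0.1]
finger_gap: 1.001
gripper_force: 0.0
```

Request:
move_arm --targets '[{"dx": 0.1, "dy": 1, "dz": 0, "rx": 0, "ry": 0, "rz": 0}, {"dx": 0.1, "dy": 1, "dz": 0, "rx": 0, "ry": 0, "rz": 0}, {"dx": 0.02, "dy": 0.98, "dz": 0, "rx": 0, "ry": 0, "rz": 0}, {"dx": 0, "dy": 0, "dz": -0.3, "rx": 0, "ry": 0, "rz": 0}, {"dx": 0, "dy": 0, "dz": 0, "rx": 0, "ry": 0, "rz": 0}, {"dx": 0, "dy": 0, "dz": 0, "rx": 0, "ry": 0, "rz": 0}, {"dx": 0, "dy": 0, "dz": 0, "rx": 0, "ry": 0, "rz": 0}, {"dx": 0, "dy": 0, "dz": 0, "rx": 0, "ry": 0, "rz": 0}, {"dx": 0, "dy": 0, "dz": 0, "rx": 0, "ry": 0, "rz": 0}, {"dx": 0, "dy": 0, "dz": 0, "rx": 0, "ry": 0, "rz": 0}]'

```text
t: 20.5
tcp_pos: [0.5663, 0.2715, 0.1589]
tool_rot: [0.468, 0.884, 0.0, 0.0]
force: [-0.3, 0.3, 0.2]
finger_gap: 1.0
gripper_force: 0.0
```

```bash
python3 -c "
from h import *
st()
t=cams.snapshot('top')[110:205,275:380,::-1];s=cams.snapshot('side')[170:255,235:340,::-1]
a=cv2.resize(t,(399,361),interpolation=2);b=cv2.resize(s,(399,361),interpolation=2)
cv2.imwrite('pics/c6.png',np.clip(np.hstack([a,b])*1.3,0,255).astype(np.uint8))"
```

```text
t 20.5 tcp [0.5663 0.2715 0.1589] y yaw deg 34.24 z [ 0. -0. -1.] F [-0.3  0.3  0.2] M [ 0.    0.03 -0.02] gap 1.0 gf 0.0 q [ 0.27  0.62  1.49 -0.    1.03 -0.33]
```

View pics/c6.png

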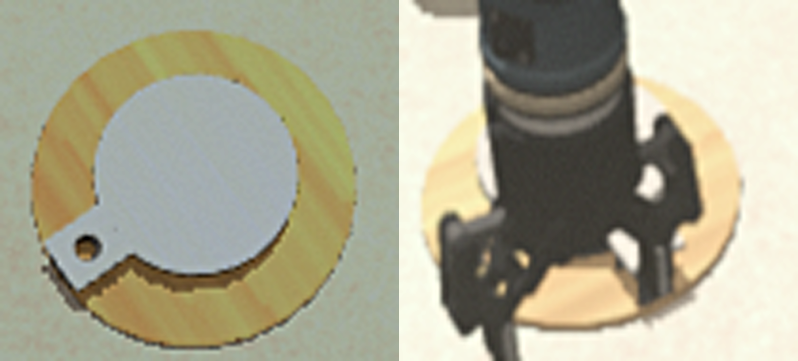

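Top half: the lid is down flat with its tab over the bracket, hole at crop (88,247), which is image (297.8,174.6). The side view is blocked by the hand. Next I'll check the lid numerically and descend on the pin.

```bash
python3 - <<'E'
from h import *
D=np.array([.6077,.0131]);im=cams.snapshot("top");hsv=cv2.cvtColor(im,cv2.COLOR_RGB2HSV)
m=(cv2.inRange(hsv,(0,0,80),(180,40,255)));m[:,:283]=0;m[:120]=0;m[:,365:]=0;m[200:]=0
yy,xx=np.mgrid[:400,:640];m[(xx-326)**2+(yy-156)**2>31**2]=0
c=max(cv2.findContours(m,0,1)[0],key=cv2.contourArea)[:,0].astype(float)
w=np.array([plane("top",u,v,.048)[:2] for u,v in c]);d=w-D;a=np.arctan2(d[:,1],d[:,0])
w=w[np.abs(a-2.167)>.6]
A=np.c_[2*w,np.ones(len(w))];s=np.linalg.lstsq(A,(w**2).sum(1),rcond=None)[0];print("lid",s[:2].round(4),np.sqrt(s[2]+s[0]**2+s[1]**2))
# hole: wood/dark blob within tab
g=cv2.cvtColor(im,cv2.COLOR_RGB2GRAY)[168:182,290:306];hm=(g<75).astype(np.uint8)
n,l,stt,ce=cv2.connectedComponentsWithStats(hm);k=[(x[4],(y+(290,168)).round(2)) for x,y in zip(stt,ce)][1:];print(k)
h=plane("top",297.8,174.6,.05);print(h,h[:2]-s[:2],np.arctan2(*(h[:2]-s[:2])[::-1]))
E
```

```text
lid [0.6092 0.0114] 0.07309082624549991
[(np.int32(31), array([297.77, 174.26])), (np.int32(6), array([304.33, 180.33])), (np.int32(2), array([290. , 180.5]))]
[0.55468219 0.08928066 0.05      ] [-0.05448086  0.07791704] 2.1809960891778815
```

Request:
move_arm --targets '[{"dx": 0, "dy": 0, "dz": -0.4, "rx": 0, "ry": 0, "rz": 0}, {"dx": 0, "dy": 0, "dz": -0.5, "rx": 0, "ry": 0, "rz": 0}, {"dx": 0, "dy": 0, "dz": -0.5, "rx": 0, "ry": 0, "rz": 0}, {"dx": 0, "dy": 0, "dz": -0.5, "rx": 0, "ry": 0, "rz": 0}, {"dx": 0, "dy": 0, "dz": -0.5, "rx": 0, "ry": 0, "rz": 0}, {"dx": 0, "dy": 0, "dz": -0.5, "rx": 0, "ry": 0, "rz": 0}, {"dx": 0, "dy": 0, "dz": -0.5, "rx": 0, "ry": 0, "rz": 0}, {"dx": 0, "dy": 0, "dz": -0.5, "rx": 0, "ry": 0, "rz": 0}, {"dx": 0, "dy": 0, "dz": 0, "rx": 0, "ry": 0, "rz": 0}, {"dx": 0, "dy": 0, "dz": 0, "rx": 0, "ry": 0, "rz": 0}]'

```text
t: 21.9
tcp_pos: [0.5665, 0.2717, 0.0616]
tool_rot: [0.468, 0.884, 0.0, 0.0]
force: [-0.5, -0.6, -0.8]
finger_gap: 0.998
gripper_force: 0.0
```

Request:
move_arm --targets '[{"dx": 0, "dy": 0, "dz": 0, "rx": 0, "ry": 0, "rz": 0}, {"dx": 0, "dy": 0, "dz": 0, "rx": 0, "ry": 0, "rz": 0}, {"dx": 0, "dy": 0, "dz": 0, "rx": 0, "ry": 0, "rz": 0}, {"dx": 0, "dy": 0, "dz": 0, "rx": 0, "ry": 0, "rz": 0}, {"dx": 0, "dy": 0, "dz": 0, "rx": 0, "ry": 0, "rz": 0}, {"dx": 0, "dy": 0, "dz": 0, "rx": 0, "ry": 0, "rz": 0}, {"dx": 0, "dy": 0, "dz": 0, "rx": 0, "ry": 0, "rz": 0}, {"dx": 0, "dy": 0, "dz": 0, "rx": 0, "ry": 0, "rz": 0}, {"dx": 0, "dy": 0, "dz": 0, "rx": 0, "ry": 0, "rz": 0}, {"dx": 0, "dy": 0, "dz": 0, "rx": 0, "ry": 0, "rz": 0}]' --claw 0 --newtons 50

```text
t: 23.15
tcp_pos: [0.5665, 0.2717, 0.0618]
tool_rot: [0.468, 0.884, 0.0, 0.0]
force: [0.4, 0.0, 4.8]
finger_gap: 0.265
gripper_force: 49.0
```

The pin is gripped (gap 22.5 mm). The lid's tab hole is about 3 mm inward of the bracket hole, inside the play. Lifting the pin and carrying it over, aiming at (0.554,0.092).

Request:
move_arm --targets '[{"dx": 0, "dy": 0, "dz": 0.4, "rx": 0, "ry": 0, "rz": 0}, {"dx": 0, "dy": 0, "dz": 0.6, "rx": 0, "ry": 0, "rz": 0}, {"dx": 0, "dy": 0, "dz": 0.7, "rx": 0, "ry": 0, "rz": 0}, {"dx": 0, "dy": 0, "dz": 0.7, "rx": 0, "ry": 0, "rz": 0}, {"dx": -0.05, "dy": -0.5, "dz": 0, "rx": 0, "ry": 0, "rz": 0}, {"dx": -0.06, "dy": -0.9, "dz": 0, "rx": 0, "ry": 0, "rz": 0}, {"dx": -0.06, "dy": -0.9, "dz": 0, "rx": 0, "ry": 0, "rz": 0}, {"dx": -0.06, "dy": -0.9, "dz": 0, "rx": 0, "ry": 0, "rz": 0}, {"dx": -0.06, "dy": -0.9, "dz": 0, "rx": 0, "ry": 0, "rz": 0}, {"dx": -0.06, "dy": -0.9, "dz": 0, "rx": 0, "ry": 0, "rz": 0}]'

```text
t: 24.4
tcp_pos: [0.5571, 0.1444, 0.121]
tool_rot: [0.468, 0.884, -0.0, -0.0]
force: [-0.2, -0.2, -1.0]
finger_gap: 0.27
gripper_force: 49.2
```

Request:
move_arm --targets '[{"dx": -0.06, "dy": -0.9, "dz": 0, "rx": 0, "ry": 0, "rz": 0}, {"dx": -0.06, "dy": -0.8, "dz": 0, "rx": 0, "ry": 0, "rz": 0}, {"dx": -0.03, "dy": -0.5, "dz": 0, "rx": 0, "ry": 0, "rz": 0}, {"dx": 0, "dy": 0, "dz": 0, "rx": 0, "ry": 0, "rz": 0}, {"dx": 0, "dy": 0, "dz": -0.2, "rx": 0, "ry": 0, "rz": 0}, {"dx": 0, "dy": 0, "dz": -0.2, "rx": 0, "ry": 0, "rz": 0}, {"dx": 0, "dy": 0, "dz": -0.1, "rx": 0, "ry": 0, "rz": 0}, {"dx": 0, "dy": 0, "dz": 0, "rx": 0, "ry": 0, "rz": 0}, {"dx": 0, "dy": 0, "dz": 0, "rx": 0, "ry": 0, "rz": 0}, {"dx": 0, "dy": 0, "dz": 0, "rx": 0, "ry": 0, "rz": 0}]'

```text
t: 25.65
tcp_pos: [0.5539, 0.0916, 0.1091]
tool_rot: [0.468, 0.884, 0.0, 0.0]
force: [-0.6, 0.4, -0.2]
finger_gap: 0.269
gripper_force: 49.2
```

```bash
python3 -c "
from h import *
st()
b=cv2.resize(cams.snapshot('side')[185:245,260:340,::-1],None,fx=8,fy=8,interpolation=2)
cv2.imwrite('pics/c7.png',np.clip(b*1.5,0,255).astype(np.uint8))
for z in (.05,.057,.093): print((np.array(proj('side',(.554,.092,z)))-(260,185))*8+3.5)"
```

```text
t 25.65 tcp [0.5539 0.0916 0.1091] y yaw deg 34.25 z [ 4.e-04 -0.e+00 -1.e+00] F [-0.6  0.4 -0.2] M [-0.02 -0.03 -0.03] gap 0.269 gf 49.2 q [-0.04  0.61  1.7   0.    0.83 -0.63]
[312.53430347 320.85529509]
[311.57816443 306.4600931 ]
[306.5196793  230.30180184]
```

View pics/c7.png

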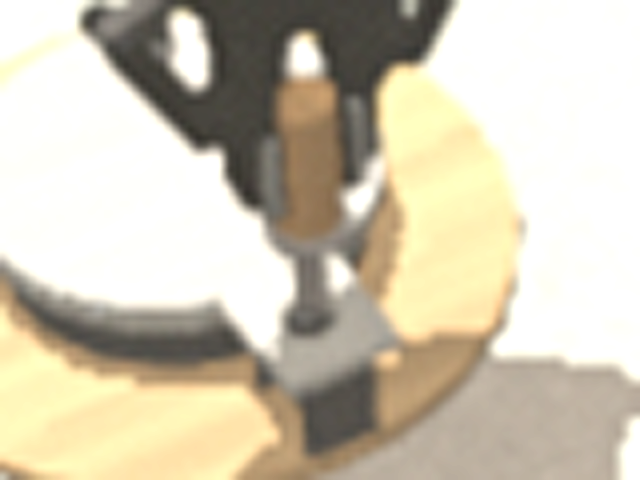

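The pin hangs upright and its tip, at about (310,310), stands right over the tab's hole at (308,320). Inserting in steps.

Request:
move_arm --targets '[{"dx": 0, "dy": 0, "dz": -0.1, "rx": 0, "ry": 0, "rz": 0}, {"dx": 0, "dy": 0, "dz": -0.1, "rx": 0, "ry": 0, "rz": 0}, {"dx": 0, "dy": 0, "dz": -0.1, "rx": 0, "ry": 0, "rz": 0}, {"dx": 0, "dy": 0, "dz": -0.1, "rx": 0, "ry": 0, "rz": 0}, {"dx": 0, "dy": 0, "dz": -0.1, "rx": 0, "ry": 0, "rz": 0}, {"dx": 0, "dy": 0, "dz": -0.1, "rx": 0, "ry": 0, "rz": 0}, {"dx": 0, "dy": 0, "dz": -0.1, "rx": 0, "ry": 0, "rz": 0}, {"dx": 0, "dy": 0, "dz": -0.1, "rx": 0, "ry": 0, "rz": 0}, {"dx": 0, "dy": 0, "dz": 0, "rx": 0, "ry": 0, "rz": 0}, {"dx": 0, "dy": 0, "dz": 0, "rx": 0, "ry": 0, "rz": 0}]'

```text
t: 26.95
tcp_pos: [0.554, 0.0916, 0.089]
tool_rot: [0.468, 0.884, 0.0, 0.0]
force: [0.1, 0.5, -0.8]
finger_gap: 0.269
gripper_force: 49.2
```

Tip is at z≈36, already inside the bracket hole with no force. Continuing to just above home.

Request:
move_arm --targets '[{"dx": 0, "dy": 0, "dz": -0.1, "rx": 0, "ry": 0, "rz": 0}, {"dx": 0, "dy": 0, "dz": -0.1, "rx": 0, "ry": 0, "rz": 0}, {"dx": 0, "dy": 0, "dz": -0.1, "rx": 0, "ry": 0, "rz": 0}, {"dx": 0, "dy": 0, "dz": -0.1, "rx": 0, "ry": 0, "rz": 0}, {"dx": 0, "dy": 0, "dz": -0.1, "rx": 0, "ry": 0, "rz": 0}, {"dx": 0, "dy": 0, "dz": -0.1, "rx": 0, "ry": 0, "rz": 0}, {"dx": 0, "dy": 0, "dz": -0.1, "rx": 0, "ry": 0, "rz": 0}, {"dx": 0, "dy": 0, "dz": -0.1, "rx": 0, "ry": 0, "rz": 0}, {"dx": 0, "dy": 0, "dz": 0, "rx": 0, "ry": 0, "rz": 0}, {"dx": 0, "dy": 0, "dz": 0, "rx": 0, "ry": 0, "rz": 0}]'

```text
t: 28.2
tcp_pos: [0.5542, 0.0916, 0.0687]
tool_rot: [0.468, 0.884, 0.0, 0.0]
force: [4.2, 2.4, -2.8]
finger_gap: 0.272
gripper_force: 49.3
```

Request:
move_arm --targets '[{"dx": 0, "dy": 0, "dz": -0.03, "rx": 0, "ry": 0, "rz": 0}, {"dx": 0, "dy": 0, "dz": -0.03, "rx": 0, "ry": 0, "rz": 0}, {"dx": 0, "dy": 0, "dz": -0.03, "rx": 0, "ry": 0, "rz": 0}, {"dx": 0, "dy": 0, "dz": 0, "rx": 0, "ry": 0, "rz": 0}, {"dx": 0, "dy": 0, "dz": 0, "rx": 0, "ry": 0, "rz": 0}, {"dx": 0, "dy": 0, "dz": 0, "rx": 0, "ry": 0, "rz": 0}, {"dx": 0, "dy": 0, "dz": 0, "rx": 0, "ry": 0, "rz": 0}, {"dx": 0, "dy": 0, "dz": 0, "rx": 0, "ry": 0, "rz": 0}, {"dx": 0, "dy": 0, "dz": 0, "rx": 0, "ry": 0, "rz": 0}, {"dx": 0, "dy": 0, "dz": 0, "rx": 0, "ry": 0, "rz": 0}]'

```text
t: 29.45
tcp_pos: [0.5542, 0.0916, 0.0669]
tool_rot: [0.468, 0.884, 0.0, 0.0]
force: [4.1, 2.9, 3.7]
finger_gap: 0.267
gripper_force: 49.7
```

Request:
move_arm --targets '[{"dx": 0.02, "dy": 0.02, "dz": -0.02, "rx": 0, "ry": 0, "rz": 0}, {"dx": 0.02, "dy": 0.01, "dz": -0.02, "rx": 0, "ry": 0, "rz": 0}, {"dx": 0, "dy": 0, "dz": 0, "rx": 0, "ry": 0, "rz": 0}, {"dx": 0, "dy": 0, "dz": 0, "rx": 0, "ry": 0, "rz": 0}, {"dx": 0, "dy": 0, "dz": 0, "rx": 0, "ry": 0, "rz": 0}, {"dx": 0, "dy": 0, "dz": 0, "rx": 0, "ry": 0, "rz": 0}, {"dx": 0, "dy": 0, "dz": 0, "rx": 0, "ry": 0, "rz": 0}, {"dx": 0, "dy": 0, "dz": 0, "rx": 0, "ry": 0, "rz": 0}, {"dx": 0, "dy": 0, "dz": 0, "rx": 0, "ry": 0, "rz": 0}, {"dx": 0, "dy": 0, "dz": 0, "rx": 0, "ry": 0, "rz": 0}]'

```text
t: 30.7
tcp_pos: [0.5542, 0.0919, 0.066]
tool_rot: [0.467, 0.884, -0.001, -0.0]
force: [2.2, 0.1, 5.7]
finger_gap: 0.27
gripper_force: 50.0
```

Request:
move_arm --targets '[{"dx": 0, "dy": 0, "dz": 0, "rx": 0, "ry": 0, "rz": 0}, {"dx": 0, "dy": 0, "dz": 0, "rx": 0, "ry": 0, "rz": 0}, {"dx": 0, "dy": 0, "dz": 0, "rx": 0, "ry": 0, "rz": 0}, {"dx": 0, "dy": 0, "dz": 0, "rx": 0, "ry": 0, "rz": 0}, {"dx": 0, "dy": 0, "dz": 0, "rx": 0, "ry": 0, "rz": 0}, {"dx": 0, "dy": 0, "dz": 0, "rx": 0, "ry": 0, "rz": 0}, {"dx": 0, "dy": 0, "dz": 0, "rx": 0, "ry": 0, "rz": 0}, {"dx": 0, "dy": 0, "dz": 0, "rx": 0, "ry": 0, "rz": 0}, {"dx": 0, "dy": 0, "dz": 0, "rx": 0, "ry": 0, "rz": 0}, {"dx": 0, "dy": 0, "dz": 0, "rx": 0, "ry": 0, "rz": 0}]' --claw 100

```text
t: 31.95
tcp_pos: [0.5548, 0.0923, 0.0657]
tool_rot: [0.468, 0.884, -0.0, -0.0]
force: [0.4, -0.2, -1.1]
finger_gap: 1.002
gripper_force: 0.0
```

Request:
move_arm --targets '[{"dx": 0, "dy": 0, "dz": 0.4, "rx": 0, "ry": 0, "rz": 0}, {"dx": 0, "dy": 0, "dz": 0.8, "rx": 0, "ry": 0, "rz": 0}, {"dx": 0, "dy": 0, "dz": 1, "rx": 0, "ry": 0, "rz": 0}, {"dx": 0, "dy": 0, "dz": 1, "rx": 0, "ry": 0, "rz": 0}, {"dx": 0, "dy": 0, "dz": 1, "rx": 0, "ry": 0, "rz": 0}, {"dx": 0, "dy": 1, "dz": 1, "rx": 0, "ry": 0, "rz": 0}, {"dx": -0.2, "dy": 1, "dz": 0, "rx": 0, "ry": 0, "rz": 0}, {"dx": -0.2, "dy": 1, "dz": 0, "rx": 0, "ry": 0, "rz": 0}, {"dx": -0.2, "dy": 1, "dz": 0, "rx": 0, "ry": 0, "rz": 0}, {"dx": -0.2, "dy": 1, "dz": 0, "rx": 0, "ry": 0, "rz": 0}]'

```text
t: 33.2
tcp_pos: [0.5345, 0.2181, 0.1965]
tool_rot: [0.468, 0.884, 0.0, 0.0]
force: [-0.5, -0.0, -0.8]
finger_gap: 0.997
gripper_force: 0.0
```

Request:
move_arm --targets '[{"dx": -0.4, "dy": 1, "dz": 0, "rx": 0, "ry": 0, "rz": 0}, {"dx": -0.4, "dy": 1, "dz": 0, "rx": 0, "ry": 0, "rz": 0}, {"dx": -0.4, "dy": 1, "dz": 0, "rx": 0, "ry": 0, "rz": 0}, {"dx": -0.4, "dy": 1, "dz": 0, "rx": 0, "ry": 0, "rz": 0}, {"dx": -0.4, "dy": 1, "dz": 0, "rx": 0, "ry": 0, "rz": 0}, {"dx": -0.4, "dy": 1, "dz": 0, "rx": 0, "ry": 0, "rz": 0}, {"dx": -0.4, "dy": 1, "dz": 0, "rx": 0, "ry": 0, "rz": 0}, {"dx": -0.4, "dy": 1, "dz": 0, "rx": 0, "ry": 0, "rz": 0}, {"dx": 0, "dy": 0, "dz": 0, "rx": 0, "ry": 0, "rz": 0}, {"dx": 0, "dy": 0, "dz": 0, "rx": 0, "ry": 0, "rz": 0}]'

```text
t: 34.45
tcp_pos: [0.4548, 0.4168, 0.196]
tool_rot: [0.467, 0.884, -0.0, 0.0]
force: [-0.1, -1.1, -0.7]
finger_gap: 1.0
gripper_force: 0.0
```

```bash
python3 - <<'E'
from h import *
st();t=cams.snapshot("top");s=cams.snapshot("side")
a=cv2.resize(t[110:205,275:380,::-1],(399,361),interpolation=2);b=cv2.resize(s[170:265,235:340,::-1],(399,361),interpolation=2)
cv2.imwrite('pics/c8.png',np.clip(np.hstack([a,b])*1.3,0,255).astype(np.uint8))
D=np.array([.6077,.0131]);hsv=cv2.cvtColor(t,cv2.COLOR_RGB2HSV)
m=(cv2.inRange(hsv,(0,0,80),(180,40,255)));m[:,:283]=0;m[:120]=0;m[:,365:]=0;m[200:]=0
yy,xx=np.mgrid[:400,:640];m[(xx-326)**2+(yy-156)**2>31**2]=0
c=max(cv2.findContours(m,0,1)[0],key=cv2.contourArea)[:,0].astype(float)
w=np.array([plane("top",u,v,.048)[:2] for u,v in c]);d=w-D;an=np.arctan2(d[:,1],d[:,0]);w=w[np.abs(an-2.167)>.6]
A=np.c_[2*w,np.ones(len(w))];q=np.linalg.lstsq(A,(w**2).sum(1),rcond=None)[0];print("lid",q[:2].round(4))
for z in(.05,.11):
  u=np.array(proj("top",(.554,.092,z)));v=np.array(proj("side",(.554,.092,z)));print(z,(u-(275,110))*3.8+1.4,(v-(235,170))*3.8+1.4+np.array([399,0]))
E
```

```text
t 34.45 tcp [0.4548 0.4168 0.196 ] y yaw deg 34.26 z [ 3.e-04 -4.e-04 -1.e+00] F [-0.1 -1.1 -0.7] M [-0.01 -0.03 -0.01] gap 1.0 gf 0.0 q [ 0.56  0.56  1.49 -0.    1.1  -0.04]
lid [0.6092 0.0113]
0.05 [ 84.28592603 247.83260652] [642.19129415 209.14376517]
0.11 [ 79.94304837 230.84288187] [638.15908214 148.43658342]
```

View pics/c8.png

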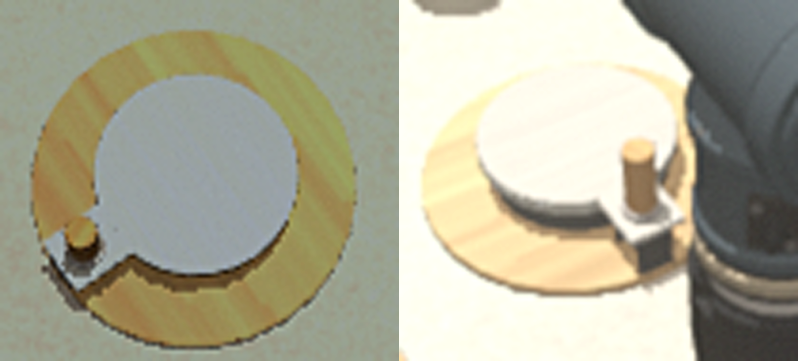

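The pin stands upright with its collar on the tab. Its top in the side half is at (638,148), exactly where a fully home pin (z = 110 mm) projects. The lid is flat, and the robot is touching nothing. Handing in.

```bash
python3 -c "
from station import order
print(order.sign_off())"
```

```text
the job is handed in; nothing more can be done
None
```

The lid is back on with its tab over the bracket, the pin is fully home through both holes, and the job was handed in at about 34.5 s; by my last measurement the lid sits about 2 mm off centre, within its 4 mm play.

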